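Unstack the commissioning kit into its fitted trays

TASK

Take the stack of drive-test kit apart from the top down and put each part flat in the empty grey tray that was made to its outline: motor (shaft up), power supply, I/O module and servo drive, each the way up it is now and lying along its tray. Set each part down, without dropping it, before you take the next, leave the rest of the stack standing where it is meanwhile, and do not shift or knock over the shaft coupling that stands among them.

Things in the scene. Friction and masses are not known exactly. Their poses are not given: they have to be found in the camera images.
- motor: Small square motor standing on its back end with its shaft up, on top of the stack: body 42 x 42 mm, 40 mm high, black with dark steel ends, then a bright steel boss (11 mm radius, 2 mm high) and a 6 mm thick shaft whose end is 56 mm above the underside; 0.28 kg. Origin: centre of its underside; x and y square to its sides, z up along the shaft.
- supply: Power supply, a plain grey-painted metal box 78 (x) x 50 (y) x 34 mm high with vent holes and a terminal strip on top, second from the top: it lies on the I/O module and carries the motor; 0.25 kg. Origin: centre of its underside; x along the long side, z up.
- io_module: I/O module, a white ribbed plastic box 112 (x) x 56 (y) x 36 mm high, third from the top: it lies on the servo drive and carries the power supply; 0.22 kg. Origin: centre of its underside; x along the long side, z up.
- drive: Servo drive lying flat on the bench at the bottom of the stack, a black plastic box 150 (x) x 62 (y) x 44 mm high with metal fins along its sides; about 0.55 kg. Origin: centre of its underside; x along the long side, z up. The parts above lie loose on it, each shifted by up to about 10 mm along x and turned by up to about 0.15 rad against the one below.
- motor_tray: The only square and the smallest plain grey plastic tray with a low, lighter grey rim, fixed to the bench, fitted to the motor: inside 62 x 62 mm (10 mm spare all round), outside 68 x 68 mm, floor 3 mm above the bench, walls 3 mm thick, rim top 10 mm above the bench. Origin: centre of its underside, on the bench; x along one of its sides, z up. Empty at the start.
- supply_tray: The smallest oblong plain grey plastic tray with a low, lighter grey rim, fixed to the bench, fitted to the power supply: inside 98 x 70 mm (10 mm spare all round), outside 104 x 76 mm, floor 3 mm above the bench, walls 3 mm thick, rim top 10 mm above the bench. Origin: centre of its underside, on the bench; x along its long side, z up. Empty at the start.
- io_module_tray: The middle oblong plain grey plastic tray with a low, lighter grey rim, fixed to the bench, fitted to the I/O module: inside 132 x 76 mm (10 mm spare all round), outside 138 x 82 mm, floor 3 mm above the bench, walls 3 mm thick, rim top 10 mm above the bench. Origin: centre of its underside, on the bench; x along its long side, z up. Empty at the start.
- drive_tray: The largest oblong plain grey plastic tray with a low, lighter grey rim, fixed to the bench, fitted to the servo drive: inside 170 x 82 mm (10 mm spare all round), outside 176 x 88 mm, floor 3 mm above the bench, walls 3 mm thick, rim top 10 mm above the bench. Origin: centre of its underside, on the bench; x along its long side, z up. Empty at the start.
- coupling: Shaft coupling, an upright aluminium cylinder 30 mm in diameter and 30 mm high with a black rubber band, standing loose on the bench between the things; 0.12 kg. It is not part of the job. Origin: centre of its underside, z up.
Mind the look-alikes: they are no part of the job. Leave any blue look-alike of the motor alone.

How it is judged:
On the way, in this order (a step that is already met when the one before it is completed fails the run):
1. the motor rests released in its own tray and the rest of the stack still standing where it was (horizontal distance between motor and motor_tray below 0.016 m and z of motor in the frame of motor_tray between -0.002 and 0.008 m and angle between motor's own z axis and vertical below 0.1 rad and linear speed of motor below 0.02 m/s and contact force between the fingers and motor below 0.1 N and distance of each of supply, io_module, drive from where it was at the start of the episode below 0.03 m), for 0.2 s.
2. the power supply rests released in its own tray, those before it still in theirs and the rest of the stack still standing where it was (horizontal distance between motor and motor_tray below 0.016 m and z of motor in the frame of motor_tray between -0.002 and 0.008 m and angle between each of motor, supply's own z axis and vertical below 0.1 rad and linear speed of each of motor, supply below 0.02 m/s and contact force between the fingers and motor below 0.1 N and horizontal distance between supply and supply_tray below 0.016 m and z of supply in the frame of supply_tray between -0.002 and 0.008 m and contact force between the fingers and supply below 0.1 N and angle between the x axis of supply and the x axis of supply_tray, either way round below 0.25 rad and distance of each of io_module, drive from where it was at the start of the episode below 0.03 m), for 0.2 s.
3. the I/O module rests released in its own tray, those before it still in theirs and the rest of the stack still standing where it was (horizontal distance between motor and motor_tray below 0.016 m and z of motor in the frame of motor_tray between -0.002 and 0.008 m and angle between each of motor, supply, io_module's own z axis and vertical below 0.1 rad and linear speed of each of motor, supply, io_module below 0.02 m/s and contact force between the fingers and motor below 0.1 N and horizontal distance between supply and supply_tray below 0.016 m and z of supply in the frame of supply_tray between -0.002 and 0.008 m and contact force between the fingers and supply below 0.1 N and angle between the x axis of supply and the x axis of supply_tray, either way round below 0.25 rad and horizontal distance between io_module and io_module_tray below 0.016 m and z of io_module in the frame of io_module_tray between -0.002 and 0.008 m and contact force between the fingers and io_module below 0.1 N and angle between the x axis of io_module and the x axis of io_module_tray, either way round below 0.25 rad and distance of drive from where it was at the start of the episode below 0.03 m), for 0.2 s.
4. the servo drive rests released in its own tray, with the other three still in theirs (horizontal distance between motor and motor_tray below 0.016 m and z of motor in the frame of motor_tray between -0.002 and 0.008 m and angle between each of motor, supply, io_module, drive's own z axis and vertical below 0.1 rad and linear speed of each of motor, supply, io_module, drive below 0.02 m/s and contact force between the fingers and motor below 0.1 N and horizontal distance between supply and supply_tray below 0.016 m and z of supply in the frame of supply_tray between -0.002 and 0.008 m and contact force between the fingers and supply below 0.1 N and angle between the x axis of supply and the x axis of supply_tray, either way round below 0.25 rad and horizontal distance between io_module and io_module_tray below 0.016 m and z of io_module in the frame of io_module_tray between -0.002 and 0.008 m and contact force between the fingers and io_module below 0.1 N and angle between the x axis of io_module and the x axis of io_module_tray, either way round below 0.25 rad and horizontal distance between drive and drive_tray below 0.016 m and z of drive in the frame of drive_tray between -0.002 and 0.008 m and contact force between the fingers and drive below 0.1 N and angle between the x axis of drive and the x axis of drive_tray, either way round below 0.25 rad), for 0.2 s.
At the end, for the whole second after the job is handed in: Each part rests released on the floor of its own tray: centre within 16 mm of the tray's centre, underside within 5 mm of the tray floor, upright within 0.1 rad, the three oblong parts along their tray within 0.25 rad, all at rest; the coupling is within 20 mm of where it stood (all of step 4 and distance of coupling from where it was at the start of the episode below 0.02 m); the robot touches nothing.
It fails at once if the motor is dropped: it moves faster than 0.6 m/s (a fall of about 20 mm) with no finger on it (linear speed of motor above 0.6 m/s and contact force between the fingers and motor below 0.01 N).
It fails at once if the power supply is dropped: it moves faster than 0.6 m/s (a fall of about 20 mm) with no finger on it (linear speed of supply above 0.6 m/s and contact force between the fingers and supply below 0.01 N).
It fails at once if the I/O module is dropped: it moves faster than 0.6 m/s (a fall of about 20 mm) with no finger on it (linear speed of io_module above 0.6 m/s and contact force between the fingers and io_module below 0.01 N).
It fails at once if the servo drive is dropped: it moves faster than 0.6 m/s (a fall of about 20 mm) with no finger on it (linear speed of drive above 0.6 m/s and contact force between the fingers and drive below 0.01 N).
It fails at once if the shaft coupling is shifted by more than 20 mm or tipped over (distance of coupling from where it was at the start of the episode above 0.02 m or angle between coupling's own z axis and vertical above 0.35 rad).
It also fails if it takes over 131 s, if anything falls off the work surface, if the arm or the gripper's body presses on something with over 40 N, if the wrist force passes 120 N, or if a joint passes its speed limit or range.

ROBOT

A 6-joint arm with a two-finger parallel gripper is mounted at the origin on the work surface. World frame = base frame: x ahead of the robot, y to its left, z up, the work surface at z = 0. Lengths are in m, angles in rad, forces in N, time in s.
With the tool pointing down it reaches from about 0.225 to 0.875 m from the base axis. Payload 3.4 kg.
Tool frame: the origin (TCP) lies on the centre line of the jaws, within the pads' length; the fingertips stand 17 mm ahead of it and the grasp point (between the pads) lies 2 mm behind it (nose_length is the distance from the TCP to the fingertips, in m); z points along the fingers, y is the line along which they close (so a half turn about z gives the same grasp; the last joint's range is limited). The gripper opens to 85 mm and grips with 20 to 120 N. Pads are 22 mm wide; open, the fingers measure 114 mm over their backs; the gripper's body (76 mm by 85 mm) begins 54 mm behind the grasp point. The pads swing forward as they close: fully open they stand 13 mm farther back than shut.
Start: joints at [-1.319, 0.276, 1.505, -0, 1.361, -0.121], TCP at [0.209, -0.536, 0.248] pointing down, gripper open.
Joint ranges: [-2.89, 2.89], [-0.75, 2.08], [0.22, 2.7], [-1.18, 4.32], [0.11, 2.71], [-2.7, 2.7]. Speed limits (rad/s): [2.57, 2.57, 3.14, 3.14, 3.14, 3.14].

INTERFACE

Orientations are given as a unit quaternion [w, x, y, z].
In Python, from rig import get_state, get_image, sign_off, find_in, place_of, nose_length gives the robot as it stands.
- The arm moves only by the tool apply_moves, never from a script. Its argument "deltas" is one flat list of numbers, 5 for each row, row after row: the finger opening in mm, from 0 to 85.4, then the shift along the tool's x, y, z in mm, then the turn about the tool's z in degrees. A call has 1 to 12 rows; each row is the pose to reach, as a shift and turn from the pose commanded when the call began, along the tool's axes at that moment; what a row does not reach only later rows make up. A row lasts 1/12 s, in which the tool goes at most 41.7 mm and 7.16 degrees, less where a joint would pass 70% of its speed; a pose out of reach is approached as far as the arm can. A call with a gripper value outside its range is refused whole. The fingers move at their own pace and stop on an object; "squeeze" is the grip in N (left out, the last holds). Time passes only in rows, so rows that repeat a pose let the fingers close. It gives the time, the measured TCP pose, the force, the opening and the grip force at its end, in the units of the state.
- get_state(): the state, without advancing time (a new reading comes with each control period).
- get_image(name): name is "scene" or "top" or "wrist"; returns a dict with "frame" (384x512x3 uint8, red, green, blue), "K" (3x3 intrinsics, pixels), "position" and "orientation" of the camera in the world. Camera axes: x right, y down, z forward; pixel columns grow to the right and rows downward; lengths in m; the calibration is good to about 2 mm. A picture is of the moment at which its call begins. There is no depth.
- sign_off(): hands the job in; it is judged then, once.
Trained networks look in a picture, given as the dict that the camera call returned (one of the last four; its "shot" number tells which), for a name from the list of things; names that differ only in an ending like _2 or _b are one class to them, and where a whole thing is asked for, a point or a joint stands for the part that bears it (a point fixed in the world has none). Each returns a list of dicts, best first, with "score" (0 to 1); they miss things now and then, are a little off and sometimes report something else, mostly with a low value. They report only what shows in the picture. A call takes as long as a camera call. They do not tell look-alikes from the thing itself.
- find_in(query, picture): "point" ([column, row] in pixels, amid what is visible of it).
- place_of(query, picture): "point" ([column, row] in pixels: a listed point, or the origin of a listed thing).
The state is a dict: "clock": time; "qpos": joint angles; "qd": joint speeds; "effort": joint torques, N m; "position": TCP position; "ee_rot": TCP orientation; "contact_force": force on the tool from outside, world axes, zero at the start; "moment": the same for the moment, N m; "width": finger opening in m; "gripper_force": force on a finger pad.
Only numpy, scipy, OpenCV 4.12 (cv2) and the standard library are available. Lean on these libraries where they do the work, as an engineer would, in place of code of your own. Each camera call takes 0.05 s, during which the arm holds its last target. There are 200 camera calls.

## Working session

There is one attempt and no reset: what is moved stays moved. The work goes in short steps, Python scripts to look and compute and a tool call to move; the robot and the scene stay as the last step left them, time stands still between calls to the robot, and variables do not carry over. Pictures are saved under pics/ and viewed, at most 14 in all, crops included, and the job is handed in when it is done.

Besides the shell and the picture viewer there is one more tool, called after "Emit:" as name(argument=value, ...), one argument or row to a line, values as JSON. apply_moves: Moves the arm, as the interface text tells. Its arguments: {"type":"object","properties":{"deltas":{"type":"array"},"squeeze":{"type":"number"}},"required":["deltas"]}

```bash
mkdir -p pics; cat > h.py <<'E'
import numpy as np, cv2
from scipy.spatial.transform import Rotation as R
from rig import *
def rot(q): return R.from_quat([q[1],q[2],q[3],q[0]]).as_matrix()
def ray(im,p,z):
    K=np.array(im["K"]);d=rot(im["orientation"])@np.linalg.inv(K)@np.array([p[0],p[1],1.])
    o=np.array(im["position"]);return (o+d*(z-o[2])/d[2])
def proj(im,P):
    c=rot(im["orientation"]).T@(np.array(P,float)-im["position"]);u=np.array(im["K"])@c;return u[:2]/u[2]
def save(im,n,box=None,s=1):
    f=im["frame"][:,:,::-1]
    if box: f=f[box[1]:box[3],box[0]:box[2]]
    cv2.imwrite("pics/"+n+".png",cv2.resize(f,None,fx=s,fy=s,interpolation=cv2.INTER_CUBIC))
E
python3 - <<'E'
from h import *
s=get_state();print({k:np.round(s[k],3) for k in s})
Z=dict(motor=.114,supply=.08,io_module=.044,drive=0,motor_tray=0,supply_tray=0,io_module_tray=0,drive_tray=0,coupling=0)
for c in("top","scene"):
    im=get_image(c);save(im,c,s=1.5);print(c,np.round(im["position"],3),np.round(im["orientation"],3))
    for q in Z:
        print(q,[(np.round(r["point"]),round(r["score"],2),np.round(ray(im,r["point"],Z[q])[:2],3)) for r in place_of(q,im)[:4]])
E
```

```text
{'clock': np.float64(0.0), 'qpos': array([-1.319,  0.277,  1.506, -0.   ,  1.361, -0.121]), 'qd': array([-0.002,  0.   ,  0.   , -0.   , -0.   ,  0.   ]), 'effort': array([ 2.0000e-03, -4.1677e+01, -2.4580e+01,  0.0000e+00,  1.1000e-02,
        0.0000e+00]), 'position': array([ 0.209, -0.535,  0.247]), 'ee_rot': array([-0.001,  0.983,  0.185, -0.   ]), 'contact_force': array([-0.175, -0.145,  0.274]), 'moment': array([0.019, 0.051, 0.047]), 'gripper_force': np.float64(0.0), 'width': np.float64(0.085)}
top [0.4   0.018 1.555] [-0.035  0.712 -0.7    0.04 ]
motor [(array([333., 179.]), 0.76, array([ 0.625, -0.25 ])), (array([370., 202.]), 0.51, array([ 0.556, -0.366]))]
supply []
io_module [(array([367., 205.]), 0.79, array([ 0.552, -0.375]))]
drive [(array([362., 207.]), 0.53, array([ 0.55 , -0.369])), (array([203., 232.]), 0.22, array([0.458, 0.153]))]
motor_tray [(array([251., 167.]), 0.76, array([ 0.677, -0.001])), (array([373., 203.]), 0.46, array([ 0.563, -0.405]))]
supply_tray [(array([297., 232.]), 0.61, array([ 0.462, -0.153]))]
io_module_tray [(array([202., 231.]), 0.8, array(
[... 187 characters left out ...]
 0.003]))]
scene [ 1.276 -0.34   0.997] [-0.298  0.796  0.492 -0.188]
motor [(array([162., 279.]), 0.82, array([ 0.722, -0.277]))]
supply [(array([106., 244.]), 0.58, array([ 0.552, -0.362]))]
io_module [(array([112., 253.]), 0.77, array([ 0.555, -0.358]))]
drive [(array([113., 263.]), 0.6, array([ 0.553, -0.363]))]
motor_tray [(array([265., 248.]), 0.76, array([ 0.681, -0.005]))]
supply_tray [(array([176., 211.]), 0.67, array([ 0.467, -0.165]))]
io_module_tray [(array([277., 169.]), 0.73, array([0.452, 0.156]))]
drive_tray [(array([359., 166.]), 0.66, array([0.551, 0.375])), (array([110., 265.]), 0.26, array([ 0.556, -0.371]))]
coupling [(array([237., 206.]), 0.71, array([ 0.525, -0.009]))]
```

View pics/top.png

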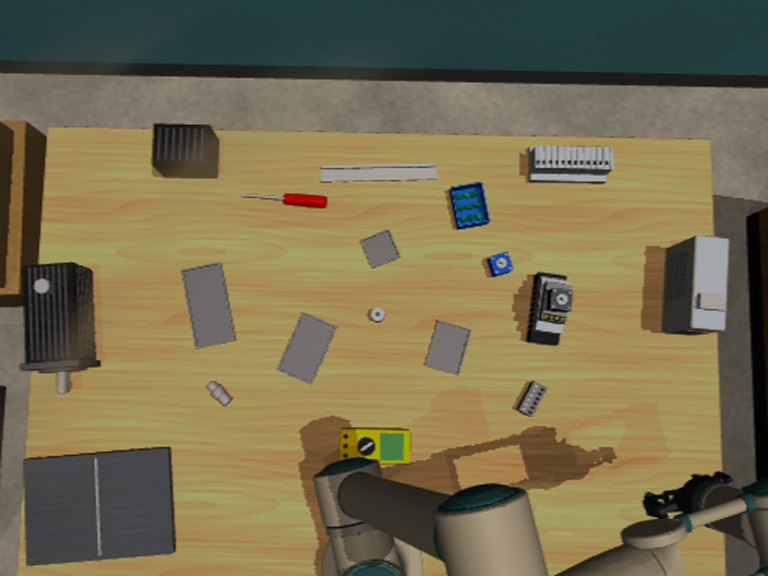

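View pics/scene.png

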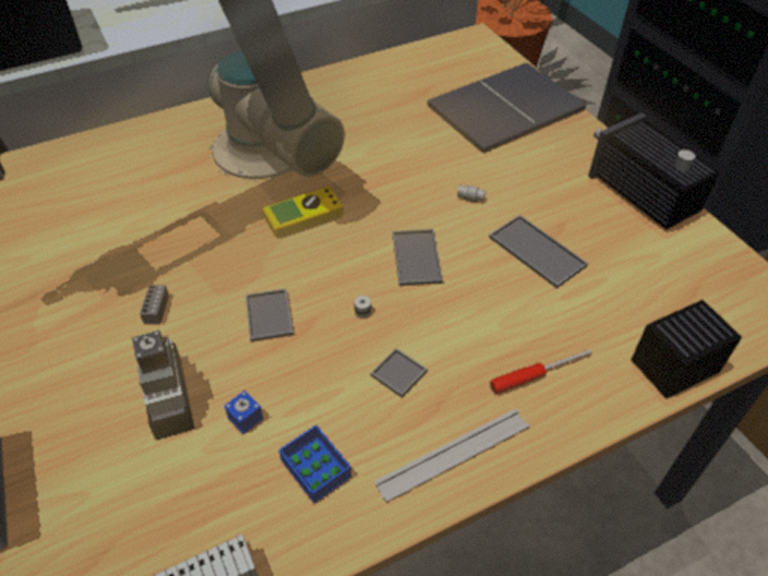

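Top picture (in 1.5x pixels): the stack is at (550,305) with a black motor on it at (560,298). A blue look-alike stands on the bench at (500,264). The black one on the stack fits the description. The trays are at (380,248) square, (447,347) supply, (307,348) I/O and (209,305) drive, with the coupling at (377,314).

```bash
python3 - <<'E'
from h import *
im=get_image("top");save(im,"stack",(335,160,400,240),7)
f=im["frame"].astype(int);hsv=cv2.cvtColor(im["frame"],cv2.COLOR_RGB2HSV)
m=((hsv[:,:,1]<60)).astype(np.uint8)
for n,p in dict(motor=(253,166),supply=(298,231),io=(204,232),drive=(139,203),coupl=(251,210)).items():
    k,l,st,ce=cv2.connectedComponentsWithStats(m,connectivity=4);i=l[p[1],p[0]]
    c=max(cv2.findContours((l==i).astype(np.uint8),0,2)[0],key=cv2.contourArea)
    P=np.array([ray(im,q[0],0.01)[:2]*1000 for q in c],np.float32)
    (a,b),(w,h),t=cv2.minAreaRect(P)
    if h>w:w,h,t=h,w,t+90
    print(n,round(a),round(b),round(w),round(h),"long axis deg",round(t%180,1))
E
```

```text
motor 681 -7 68 67 long axis deg 23.8
supply 466 -158 103 75 long axis deg 164.7
io 459 149 136 81 long axis deg 157.6
drive 549 366 175 88 long axis deg 12.7
coupl 535 -4 29 26 long axis deg 91.0
```

View pics/stack.png

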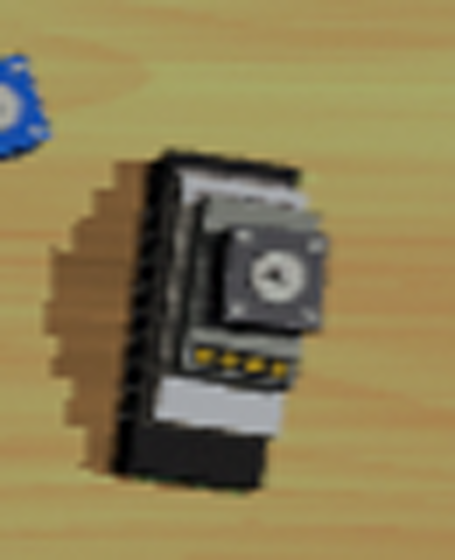

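The crop confirms it: the black motor with a bright boss at crop (278,275), on the stack. The blue one is at the left edge. I'll go above the stack for a close look.

Emit:
apply_moves(
  deltas=[85, 35, -3, -9, 3, 85, 70, -5, -18, 6, 85, 105, -8, -27, 9, 85, 140, -10, -36, 12, 85, 175, -13, -45, 15, 85, 210, -15, -55, 18, 85, 245, -18, -65, 20, 85, 280, -20, -75, 23, 85, 315, -23, -85, 26, 85, 350, -26, -93, 28, 85, 382, -28, -100, 28, 85, 382, -28, -100, 28],
  squeeze=40,
)

```text
clock: 2.05
position: [0.5607, -0.3673, 0.3491]
ee_rot: [-0.0, 0.998, -0.055, 0.003]
contact_force: [-0.9, -0.0, 0.0]
width: 0.0851
gripper_force: 0.0
```

```bash
cat >> h.py <<'E'
def tool():
    s=get_state();M=rot(s["ee_rot"]);return np.array(s["position"])*1000,M,np.degrees(np.arctan2(M[1,0],M[0,0]))
def go(x,y,z,yaw):
    "mm, deg: world target -> tool-frame delta"
    p,M,a=tool();d=M.T@(np.array([x,y,z])-p);t=-(yaw-a);t=(t+90)%180-90
    print("at",np.round(p,1),"yaw",round(a,1),"-> delta",np.round(d,1),"turn",round(t,1))
E
python3 - <<'E'
from h import *
im=get_image("wrist");save(im,"w1",s=1.5);print(tool(),get_state()["contact_force"],im["position"],im["orientation"],im["K"])
E
```

```text
(array([ 557.86502034, -368.69606667,  348.39642995]), array([[ 9.93786419e-01, -1.11292486e-01,  1.59237996e-03],
       [-1.11292232e-01, -9.93787692e-01, -2.47619496e-04],
       [ 1.61004579e-03,  6.88613727e-05, -9.99998702e-01]]), np.float64(-6.389820766238087)) [ 0.21794101 -0.55425378  0.07607175] [ 0.6275666  -0.37424608  0.47522522] [-0.08720243 -0.66139978  0.73838405  0.09866637] [[322.94000249   0.         255.75780177]
 [  0.         322.94000249 188.96537   ]
 [  0.           0.           1.        ]]
```

View pics/w1.png

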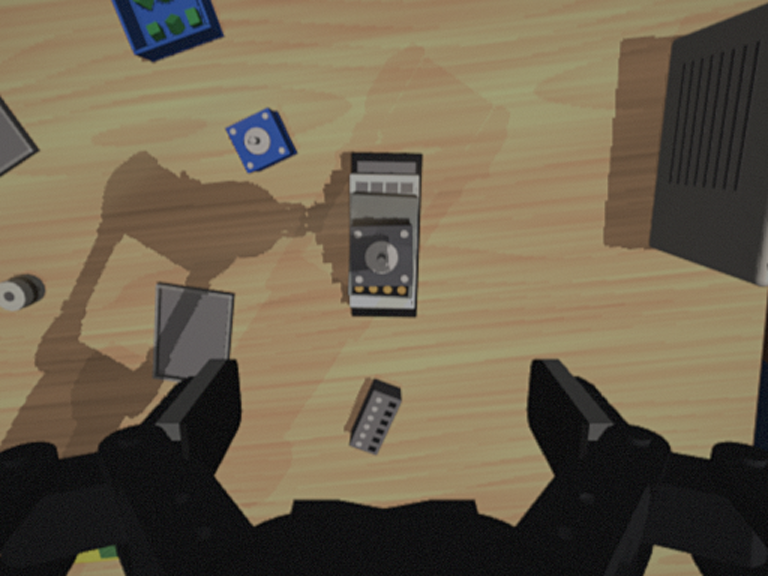

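The wrist view (1.5x) shows the stack in the middle, with the motor boss at (381,257). The blue look-alike is at (260,140), clear of the fingers.

```bash
python3 - <<'E'
from h import *
im=get_image("wrist")
for n,p,z in [("boss",(381,257),.156),("sc",(358,232),.154),("sc",(404,232),.154),("sc",(359,279),.154),("sc",(404,279),.154),
 ("sup bl",(353,194),.114),("sup br",(415,194),.114),("sup fl",(352,297),.114),("sup fr",(411,297),.114),
 ("io bl",(349,174),.08),("io br",(419,174),.08),("io fl",(351,308),.08),("io fr",(415,308),.08),
 ("d bl",(350,153),.044),("d br",(422,153),.044),("d fl",(352,316),.044),("d fr",(416,316),.044)]:
    print(n,np.round(ray(im,np.array(p)/1.5,z)[:2]*1000))
save(im,"w1c",(215,85,300,225),4.2)
E
```

```text
boss [ 557. -366.]
sc [ 575. -353.]
sc [ 572. -383.]
sc [ 543. -349.]
sc [ 539. -380.]
sup bl [ 597. -350.]
sup br [ 592. -395.]
sup fl [ 519. -339.]
sup fr [ 514. -384.]
io bl [ 610. -346.]
io br [ 604. -401.]
io fl [ 499. -333.]
io fr [ 493. -388.]
d bl [ 626. -347.]
d br [ 619. -408.]
d fl [ 480. -329.]
d fr [ 473. -389.]
```

View pics/w1c.png

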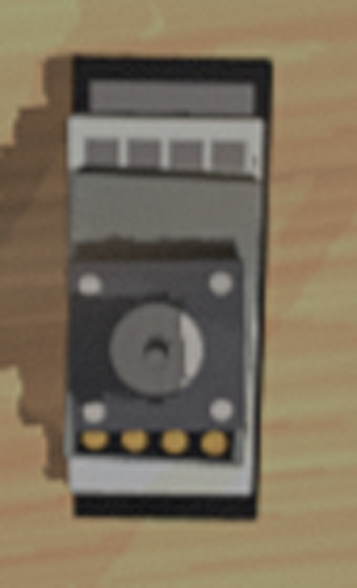

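Emit:
apply_moves(
  deltas=[85, -1, -3, 30, 0, 85, -1, -3, 65, 0, 85, -1, -3, 100, 0, 85, -1, -3, 130, 0, 85, -1, -3, 155, 0, 85, -1, -3, 175, 0, 85, -1, -3, 190, 0, 85, -1, -3, 200, 0, 85, -1, -3, 206, 0, 85, -1, -3, 206, 0],
)

```text
clock: 2.98
position: [0.5531, -0.3674, 0.1412]
ee_rot: [-0.001, 0.998, -0.058, -0.001]
contact_force: [0.1, -0.3, 0.4]
width: 0.0851
gripper_force: 0.0
```

Emit:
apply_moves(
  deltas=[70, 0, 0, 0, 0, 60, 0, 0, 0, 0, 52, 0, 0, 0, 0, 48, 0, 0, 0, 0, 45, 0, 0, 0, 0, 43, 0, 0, 0, 0, 41, 0, 0, 0, 0, 39, 0, 0, 0, 0, 36, 0, 0, 0, 0, 36, 0, 0, 0, 0, 36, 0, 0, 0, 0, 36, 0, 0, 0, 0],
  squeeze=40,
)

```text
clock: 3.98
position: [0.5547, -0.3671, 0.143]
ee_rot: [0.0, 0.998, -0.058, 0.0]
contact_force: [0.0, 2.6, 5.7]
width: 0.0417
gripper_force: 40.1
```

```bash
python3 - <<'E'
from h import *
im=get_image("wrist");save(im,"w2",s=1);s=get_state();print(s["width"],s["gripper_force"],s["contact_force"],np.round(s["qpos"],2));go(557,-366,300,-6.4);go(681,-7,300,23.8)
E
```

```text
0.041234123087705014 40.06301701068878 [0.57517487 2.22894539 5.96252821] [-0.69  0.48  1.46  0.    1.21  1.  ]
at [ 554.7 -367.1  143. ] yaw -6.6 -> delta [   2.3   -1.4 -157. ] turn -0.2
at [ 554.7 -367.1  143. ] yaw -6.6 -> delta [  84.  -372.3 -157. ] turn -30.4
```

View pics/w2.png

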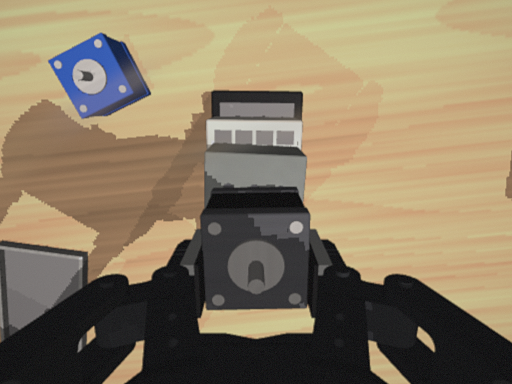

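The motor sits square between the pads. I'll lift it slowly.

Emit:
apply_moves(
  deltas=[36, 0, 0, -4, 0, 36, 0, 0, -9, 0, 36, 0, 0, -16, 0, 36, 0, 0, -26, 0, 36, 0, 0, -38, 0, 36, 0, 0, -50, 0, 36, 0, 0, -62, 0, 36, 0, 0, -75, 0, 36, 0, 0, -88, 0, 36, 0, 0, -95, 0, 36, 0, 0, -100, 0, 36, 0, 0, -100, 0],
)

```text
clock: 5.03
position: [0.5547, -0.3677, 0.2437]
ee_rot: [0.001, 0.998, -0.058, 0.001]
contact_force: [0.1, 0.6, -2.6]
width: 0.0418
gripper_force: 40.8
```

```bash
python3 - <<'E'
from h import *
s=get_state();print(s["width"],s["gripper_force"],s["contact_force"]);go(681,-7,200,23.8)
E
```

```text
0.041849716788969794 40.7623815536499 [ 0.08503069  0.6145355  -2.57086456]
at [ 554.7 -367.7  243.7] yaw -6.6 -> delta [  83.7 -373.    43.3] turn -30.4
```

Emit:
apply_moves(
  deltas=[36, 4, -15, 0, -2, 36, 10, -42, 0, -5, 36, 17, -75, 0, -8, 36, 25, -110, 0, -11, 36, 33, -145, 0, -14, 36, 41, -180, 0, -17, 36, 49, -215, 0, -20, 36, 56, -250, 0, -23, 36, 64, -285, 0, -26, 36, 72, -318, 0, -29, 36, 79, -350, 0, -30, 36, 82, -365, 0, -30],
)

```text
clock: 6.03
position: [0.6784, -0.0087, 0.241]
ee_rot: [-0.002, 0.979, 0.205, -0.0]
contact_force: [-1.1, 1.0, -3.6]
width: 0.0413
gripper_force: 41.0
```

```bash
python3 - <<'E'
from h import *
go(680,-8,100,23.8)
im=get_image("wrist");save(im,"w3",s=1)
for z in(0.01,):
  for x,y in((-34,-34),(-34,34),(34,34),(34,-34)):
    t=np.radians(23.8);P=[.681+(x*np.cos(t)-y*np.sin(t))/1e3,-.007+(x*np.sin(t)+y*np.cos(t))/1e3,z];print(np.round(proj(im,P)))
E
```

```text
at [678.4  -8.7 241. ] yaw 23.6 -> delta [  1.7   0.6 141. ] turn -0.2
[286. 189.]
[227. 189.]
[225. 129.]
[288. 129.]
```

View pics/w3.png

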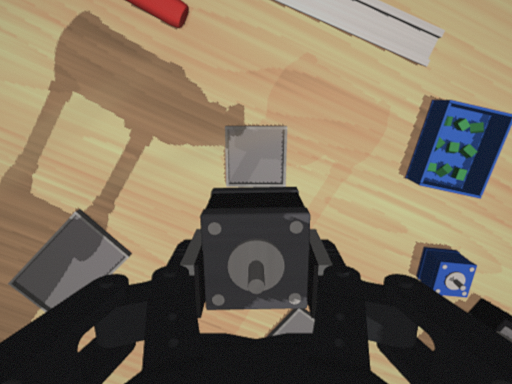

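The tray appears at (256,155), about 4 px farther out than predicted, so I'll add about 4 mm along tool x.

Emit:
apply_moves(
  deltas=[36, 5, 0, 25, 0, 36, 5, 0, 60, 0, 36, 5, 0, 95, 0, 36, 5, 0, 125, 0, 36, 5, 0, 150, 0, 36, 5, 0, 170, 0, 36, 5, 0, 183, 0, 36, 5, 0, 192, 0, 36, 5, 0, 198, 0, 36, 5, 0, 202, 0, 36, 5, 0, 204, 0, 36, 5, 0, 204, 0],
)

```text
clock: 7.08
position: [0.6828, -0.0122, 0.0386]
ee_rot: [0.0, 0.979, 0.202, 0.0]
contact_force: [0.5, -0.1, -3.4]
width: 0.0414
gripper_force: 41.0
```

```bash
python3 - <<'E'
from h import *
go(683,-6,32,23.8);print(get_state()["contact_force"])
im=get_image("wrist");save(im,"w4",s=1)
E
```

```text
at [682.8 -12.2  38.6] yaw 23.4 -> delta [ 2.6 -5.7  6.6] turn -0.4
[ 0.51036806 -0.0620051  -3.42583881]
```

View pics/w4.png

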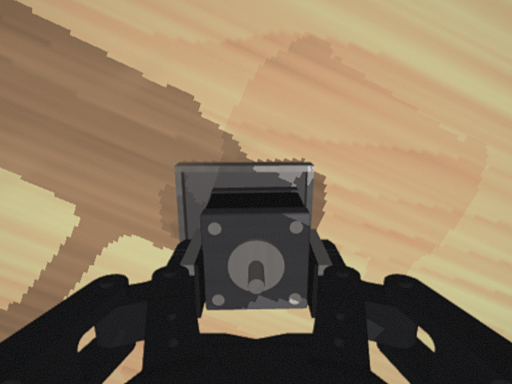

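```bash
python3 - <<'E'
from h import *
im=get_image("wrist");p,M,a=tool()
for px in((177,163),(313,163),(245,163)):
    print(np.round(M.T@(ray(im,px,.01)*1000-p),1))
for px,z in (((256,212),.0496),((256,192),.0096),((202,310),.0496),((310,310),.0496)):
    print('m',np.round(M.T@(ray(im,px,z)*1000-p),1))
E
```

```text
[ 38.3 -38.7  29.3]
[38.3 27.4 29.3]
[38.3 -5.7 29.3]
m [ 27.2  -0.3 -10.3]
m [23.5 -0.3 29.7]
m [-15.6 -22.6 -10.4]
m [-15.6  22.  -10.3]
```

Emit:
apply_moves(
  deltas=[36, 0, -2, 0, 0, 36, 0, -4, 1, 0, 36, 0, -5.5, 2, 0, 36, 0, -5.5, 3, 0, 36, 0, -5.5, 4, 0, 36, 0, -5.5, 5, 0, 36, 0, -5.5, 6, 0, 36, 0, -5.5, 6, 0],
)

```text
clock: 7.85
position: [0.6805, -0.0072, 0.0322]
ee_rot: [0.0, 0.979, 0.202, -0.0]
contact_force: [0.3, 1.0, -3.0]
width: 0.041
gripper_force: 41.1
```

```bash
python3 - <<'E'
from h import *
s=get_state();print(s["contact_force"]);go(683,-6,32,23.8)
E
```

```text
[ 0.32365124  1.0213379  -2.99139133]
at [680.5  -7.2  32.2] yaw 23.4 -> delta [ 2.8 -0.1  0.2] turn -0.4
```

Still hanging. I'll ease it down until it makes contact.

Emit:
apply_moves(
  deltas=[36, 0, 0, 0.5, 0, 36, 0, 0, 1, 0, 36, 0, 0, 1.5, 0, 36, 0, 0, 2, 0, 36, 0, 0, 2, 0],
)

```text
clock: 8.27
position: [0.6805, -0.0072, 0.032]
ee_rot: [0.0, 0.979, 0.202, 0.0]
contact_force: [-3.4, 0.6, 7.6]
width: 0.0413
gripper_force: 41.9
```

Emit:
apply_moves(
  deltas=[42, 0, 0, 0, 0, 44, 0, 0, 0, 0, 47, 0, 0, 0, 0, 50, 0, 0, 0, 0, 54, 0, 0, 0, 0, 58, 0, 0, 0, 0, 58, 0, 0, -10, 0, 60, 0, 0, -30, 0, 60, 0, 0, -60, 0, 60, 0, 0, -90, 0, 60, 0, 0, -120, 0, 60, 0, 0, -150, 0],
)

```text
clock: 9.27
position: [0.6803, -0.0071, 0.1825]
ee_rot: [0.0, 0.979, 0.202, 0.0]
contact_force: [0.2, 0.2, -0.7]
width: 0.0602
gripper_force: 0.0
```

```bash
python3 - <<'E'
from h import *
go(555,-367,240,-8)
im=get_image("wrist");save(im,"w5",(150,90,360,300),2.5)
E
```

```text
at [680.3  -7.1 182.5] yaw 23.4 -> delta [-257.7  280.7  -57.5] turn 31.4
```

View pics/w5.png

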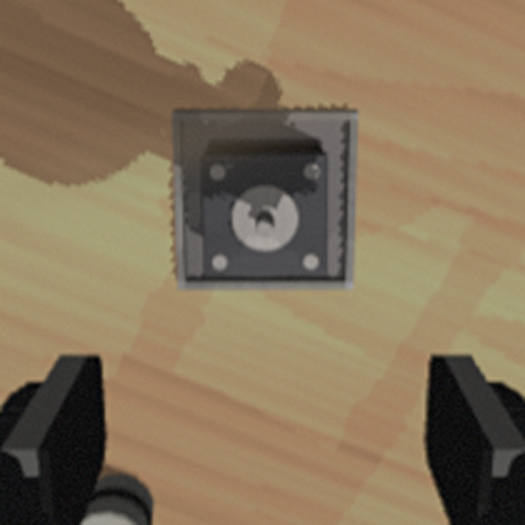

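The motor is upright and well inside its tray. Back to the stack for the supply.

Emit:
apply_moves(
  deltas=[85, -13, 14, -20, 2, 85, -38, 41, -40, 5, 85, -62, 68, -55, 8, 85, -86, 94, -58, 11, 85, -110, 120, -58, 14, 85, -135, 147, -58, 17, 85, -159, 173, -58, 20, 85, -183, 199, -58, 23, 85, -207, 226, -58, 26, 85, -230, 251, -58, 29, 85, -250, 272, -58, 31, 85, -258, 281, -58, 31],
)

```text
clock: 10.32
position: [0.5532, -0.3714, 0.2387]
ee_rot: [0.001, 0.998, -0.069, -0.0]
contact_force: [0.9, -0.1, -0.7]
width: 0.085
gripper_force: 0.0
```

Emit:
apply_moves(
  deltas=[85, 0, 0, 0, 0, 85, 0, 0, 0, 0],
)

```text
clock: 10.48
position: [0.5551, -0.367, 0.2384]
ee_rot: [-0.001, 0.998, -0.067, 0.0]
contact_force: [0.9, 0.1, 0.1]
width: 0.0847
gripper_force: 0.0
```

```bash
python3 - <<'E'
from h import *
go(555,-367,109,-8)
im=get_image("wrist");save(im,"w6",(120,30,400,310),2)
E
```

```text
at [ 555.1 -367.   238.4] yaw -7.7 -> delta [-1.000e-01  2.000e-01  1.294e+02] turn 0.3
```

View pics/w6.png

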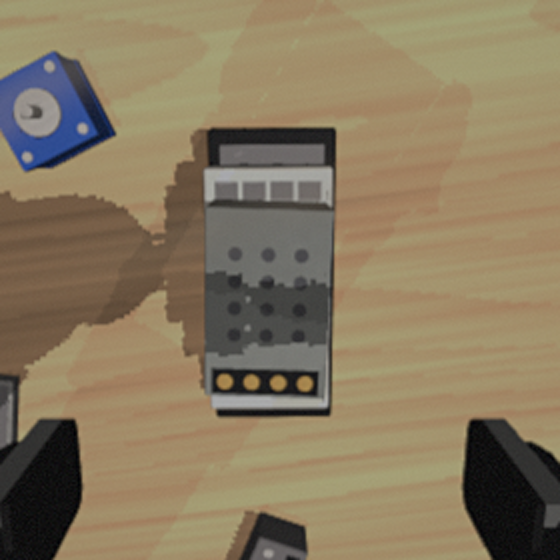

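The supply top face runs from about (206,207) to (326,394) in the crop, roughly aligned.

```bash
python3 - <<'E'
from h import *
im=get_image("wrist");p,M,a=tool()
def T(l,z): 
    Q=np.array([(M.T@(ray(im,(120+x/2,30+y/2),z)*1000-p))[:2] for x,y in l]);print(np.round(Q,1).tolist(),Q.mean(0).round(1))
T([(206,207),(333,207),(326,394),(211,394)],.114)
T([(204,168),(332,168),(328,409),(215,409)],.08)
T([(208,129),(335,129),(330,415),(219,415)],.044)
E
```

```text
[[42.7, -25.4], [42.7, 23.3], [-34.3, 22.3], [-34.2, -25.5]] [ 4.2 -1.3]
[[55.9, -29.3], [55.9, 25.7], [-55.7, 26.4], [-55.7, -27.3]] [ 0.1 -1.1]
[[72.5, -30.5], [72.4, 29.9], [-74.9, 30.9], [-74.8, -28.6]] [-1.2  0.4]
```

Emit:
apply_moves(
  deltas=[85, 4, -1, 25, 0, 85, 4, -1, 55, 0, 85, 4, -1, 80, 0, 85, 4, -1, 100, 0, 85, 4, -1, 115, 0, 85, 4, -1, 124, 0, 85, 4, -1, 130, 0, 85, 4, -1, 130, 0, 75, 4, -1, 130, 0, 65, 4, -1, 130, 0, 58, 4, -1, 130, 0, 55, 4, -1, 130, 0],
)

```text
clock: 11.58
position: [0.5595, -0.3673, 0.1094]
ee_rot: [0.001, 0.998, -0.067, 0.001]
contact_force: [-0.3, 0.3, 0.1]
width: 0.0552
gripper_force: 0.0
```

Emit:
apply_moves(
  deltas=[52, 0, 0, 0, 0, 50, 0, 0, 0, 0, 48, 0, 0, 0, 0, 46, 0, 0, 0, 0, 44, 0, 0, 0, 0, 44, 0, 0, 0, 0, 44, 0, 0, 0, 0, 44, 0, 0, 0, 0],
)

```text
clock: 12.25
position: [0.5594, -0.367, 0.1093]
ee_rot: [0.0, 0.998, -0.067, 0.001]
contact_force: [-0.2, 2.0, 5.8]
width: 0.0489
gripper_force: 43.0
```

Emit:
apply_moves(
  deltas=[44, 0, 0, -3, 0, 44, 0, 0, -7, 0, 44, 0, 0, -13, 0, 44, 0, 0, -22, 0, 44, 0, 0, -32, 0, 44, 0, 0, -44, 0, 44, 0, 0, -56, 0, 44, 0, 0, -68, 0, 44, 0, 0, -80, 0, 44, 0, 0, -88, 0, 44, 0, 0, -90, 0, 44, 0, 0, -90, 0],
)

```text
clock: 13.25
position: [0.5594, -0.3673, 0.1995]
ee_rot: [0.001, 0.998, -0.067, 0.001]
contact_force: [-0.0, 0.4, -3.0]
width: 0.0493
gripper_force: 42.2
```

```bash
python3 - <<'E'
from h import *
s=get_state();print(s["contact_force"],s["width"]);go(466,-158,190,-15.3)
im=get_image("wrist");save(im,"w7")
E
```

```text
[-0.02671917  0.42541538 -2.96919783] 0.04928605111542534
at [ 559.4 -367.3  199.5] yaw -7.6 -> delta [-120.4 -195.     9. ] turn 7.7
```

View pics/w7.png

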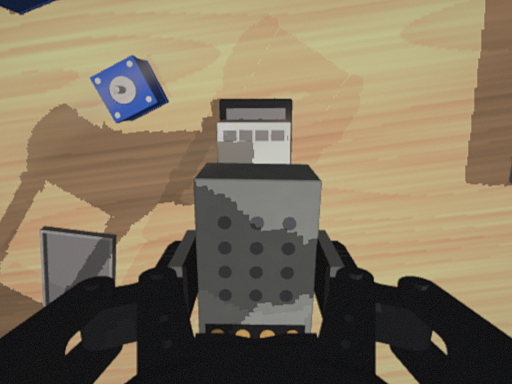

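The supply is held cleanly and the stack below hasn't moved. Over to its tray.

Emit:
apply_moves(
  deltas=[44, -6, -10, 0, 1, 44, -18, -29, 0, 2, 44, -33, -53, 0, 3, 44, -49, -79, 0, 4, 44, -65, -105, 0, 5, 44, -81, -131, 10, 6, 44, -96, -156, 25, 7, 44, -109, -177, 40, 8, 44, -118, -191, 55, 8, 44, -120, -195, 70, 8, 44, -120, -195, 75, 8, 44, -120, -195, 75, 8],
)

```text
clock: 14.3
position: [0.465, -0.1571, 0.1218]
ee_rot: [-0.0, 0.991, -0.136, -0.002]
contact_force: [-0.2, -1.0, -2.1]
width: 0.0488
gripper_force: 42.0
```

Emit:
apply_moves(
  deltas=[44, 0, 0, 0, 0, 44, 0, 0, 0, 0],
)

```text
clock: 14.47
position: [0.4672, -0.1588, 0.124]
ee_rot: [0.0, 0.991, -0.136, 0.001]
contact_force: [0.1, -0.1, -2.0]
width: 0.0493
gripper_force: 42.1
```

```bash
python3 - <<'E'
from h import *
go(466,-158,32,-15.3)
im=get_image("wrist");save(im,"w8")
E
```

```text
at [ 467.2 -158.8  124. ] yaw -15.7 -> delta [-1.6 -0.5 92. ] turn -0.4
```

View pics/w8.png

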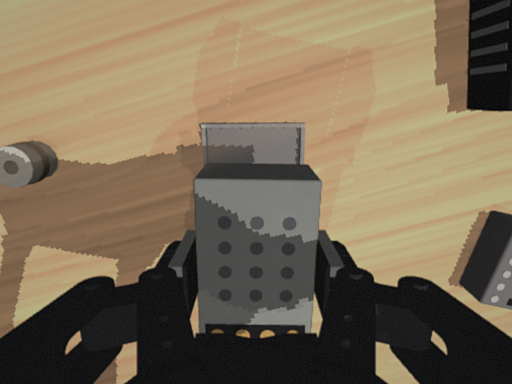

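```bash
python3 - <<'E'
from h import *
im=get_image("wrist");p,M,a=tool()
for px in((202,123),(305,123)): print(np.round(M.T@(ray(im,px,.01)*1000-p),1))
for px in((194,181),(321,181)): print('s',np.round(M.T@(ray(im,px,(p[2]+5.)/1000)*1000-p),1))
for px in((206,164),(307,164)): print('sb',np.round(M.T@(ray(im,px,(p[2]-29)/1000)*1000-p),1))
E
```

```text
[ 51.5 -39.9 114.1]
[ 51.5  35.2 114.2]
s [ 37.7 -24.5  -4.9]
s [37.7 24.5 -4.9]
sb [ 37.7 -24.9  29.1]
sb [37.7 24.3 29.1]
```

Emit:
apply_moves(
  deltas=[44, 1, -2, 15, 0, 44, 1, -2, 35, 0, 44, 1, -2, 53, 0, 44, 1, -2, 67, 0, 44, 1, -2, 77, 0, 44, 1, -2, 84, 0, 44, 1, -2, 88, 0, 44, 1, -2, 89.5, 0, 44, 1, -2, 90.5, 0, 44, 1, -2, 91.5, 0, 44, 1, -2, 91.5, 0],
)

```text
clock: 15.48
position: [0.4681, -0.1564, 0.0323]
ee_rot: [0.0, 0.991, -0.136, 0.001]
contact_force: [-0.5, 0.3, -2.4]
width: 0.0495
gripper_force: 42.1
```

Emit:
apply_moves(
  deltas=[44, 0, 0, 0.5, 0, 44, 0, 0, 1, 0, 44, 0, 0, 1.5, 0, 44, 0, 0, 1.5, 0],
)

```text
clock: 15.82
position: [0.4681, -0.1563, 0.0322]
ee_rot: [0.0, 0.991, -0.136, 0.001]
contact_force: [-2.0, 0.7, 12.6]
width: 0.0493
gripper_force: 43.7
```

Contact. Release and rise; next I'll return over the I/O module.

Emit:
apply_moves(
  deltas=[51, 0, 0, 0, 0, 53, 0, 0, 0, 0, 56, 0, 0, 0, 0, 60, 0, 0, 0, 0, 64, 0, 0, 0, 0, 66, 0, 0, 0, 0, 66, 0, 0, -8, 0, 68, 0, 0, -25, 0, 68, 0, 0, -50, 0, 70, 0, 0, -80, 0, 75, 0, 0, -110, 0, 80, 0, 0, -130, 0],
)

```text
clock: 16.82
position: [0.4684, -0.1565, 0.1635]
ee_rot: [0.001, 0.991, -0.136, 0.002]
contact_force: [-0.3, -0.3, 0.3]
width: 0.0796
gripper_force: 0.0
```

```bash
python3 - <<'E'
from h import *
go(552,-367,220,-7)
im=get_image("wrist");save(im,"w9")
E
```

```text
at [ 468.4 -156.5  163.5] yaw -15.6 -> delta [137.4 180.3 -55.8] turn -8.6
```

View pics/w9.png

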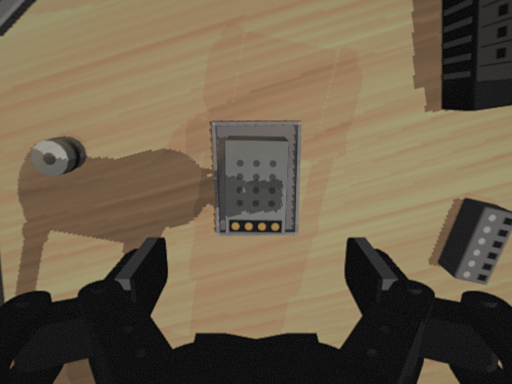

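The supply lies flat in its tray and the coupling is untouched. One empty pass above the last two trays to measure them numerically before I lift the module.

Emit:
apply_moves(
  deltas=[80, -5, -14, -20, -1, 80, -14, -40, -40, -3, 80, -24, -70, -60, -5, 80, -34, -100, -80, -7, 80, -44, -130, -95, -9, 80, -54, -160, -110, -11, 80, -64, -190, -125, -13, 80, -74, -220, -140, -14, 80, -84, -250, -155, -15, 80, -94, -280, -165, -16, 80, -103, -308, -176, -16, 80, -110, -330, -184, -16],
)

```text
clock: 17.87
position: [0.4501, 0.1936, 0.3456]
ee_rot: [-0.001, 1.0, 0.004, 0.001]
contact_force: [-0.6, 0.4, 0.1]
width: 0.0803
gripper_force: 0.0
```

Emit:
apply_moves(
  deltas=[80, -3, -8, 0, 0, 80, -3, -8, 0, 0, 80, -3, -8, 0, 0],
)

```text
clock: 18.12
position: [0.447, 0.1988, 0.3438]
ee_rot: [0.001, 1.0, 0.004, -0.001]
contact_force: [-0.5, 0.1, -0.3]
width: 0.0799
gripper_force: 0.0
```

```bash
cat >> h.py <<'E'
def rect(im,guess,z=.01,smax=60):
    m=(cv2.cvtColor(im["frame"],cv2.COLOR_RGB2HSV)[:,:,1]<smax).astype(np.uint8)
    g=proj(im,[guess[0],guess[1],z]).astype(int);k,l=cv2.connectedComponents(m,connectivity=4);i=l[g[1],g[0]]
    c=max(cv2.findContours((l==i).astype(np.uint8),0,2)[0],key=cv2.contourArea)
    P=np.array([ray(im,q[0],z)[:2]*1000 for q in c],np.float32)
    (a,b),(w,h),t=cv2.minAreaRect(P)
    if h>w:w,h,t=h,w,t+90
    print(g,m[g[1],g[0]],"centre",round(a,1),round(b,1),"size",round(w),round(h),"deg",round((t+90)%180-90,1))
E
python3 - <<'E'
from h import *
im=get_image("wrist");print(tool()[0],tool()[2])
for s in(50,70): rect(im,(.459,.149),smax=s);rect(im,(.549,.366),smax=s)
go(553,-366,220,-7)
E
```

```text
[447.08079656 198.30402826 343.64087143] 0.34243659950310873
[291 140] 1 centre 461.0 151.6 size 138 82 deg -22.3
[131  72] 1 centre 552.0 368.5 size 176 89 deg 13.2
[291 140] 1 centre 460.8 151.1 size 139 84 deg -22.1
[131  72] 1 centre 551.9 368.7 size 177 90 deg 13.0
at [447.1 198.3 343.6] yaw 0.3 -> delta [102.7 564.7 124.4] turn 7.3
```

Emit:
apply_moves(
  deltas=[80, 3, 15, 0, 0, 80, 8, 42, 0, 0, 80, 14, 76, 0, 0, 80, 20, 112, 0, 1, 80, 27, 148, 0, 1, 80, 34, 184, 0, 2, 80, 40, 220, 0, 2, 80, 46, 256, 10, 3, 80, 53, 292, 20, 3, 80, 60, 328, 30, 4, 80, 66, 364, 40, 5, 80, 73, 400, 50, 5],
)

```text
clock: 19.17
position: [0.5215, -0.2036, 0.2933]
ee_rot: [0.0, 0.999, -0.042, -0.001]
contact_force: [0.1, -0.2, -0.1]
width: 0.0798
gripper_force: 0.0
```

Emit:
apply_moves(
  deltas=[85, 6, 36, 10, 0, 85, 12, 70, 25, 1, 85, 18, 105, 40, 1, 85, 24, 135, 55, 2, 85, 28, 157, 68, 2, 85, 30, 165, 74, 2, 85, 30, 165, 74, 2, 85, 30, 165, 74, 2],
)

```text
clock: 19.83
position: [0.5385, -0.3671, 0.2198]
ee_rot: [-0.001, 0.998, -0.059, -0.001]
contact_force: [0.1, -0.2, 0.4]
width: 0.0851
gripper_force: 0.0
```

```bash
python3 - <<'E'
from h import *
go(553,-366,73,-7)
im=get_image("wrist");save(im,"w10",(150,40,370,290),2.4)
for q in("io_module","drive"):print(q,[(r["point"],r["score"]) for r in place_of(q,im)[:2]])
E
```

```text
at [ 538.5 -367.1  219.8] yaw -6.7 -> delta [ 14.5  -2.5 146.8] turn 0.3
io_module [([249.6, 155.0], 0.65)]
drive []
```

View pics/w10.png

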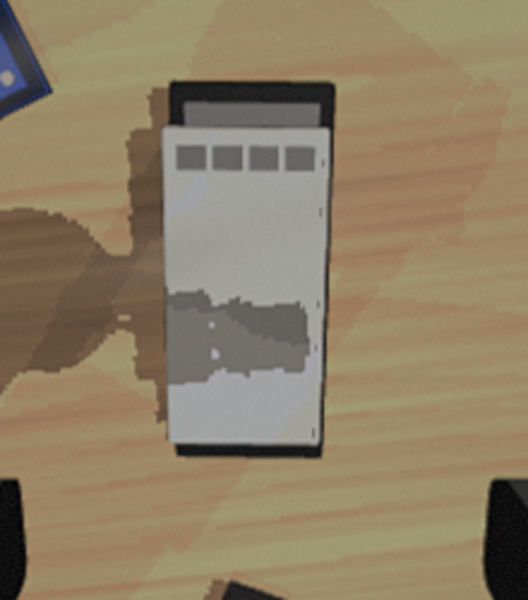

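The I/O module's top corners in the crop are (163,127), (329,127), (320,445) and (168,442). The drive below it is unmoved. This is the last picture I'll view; from here on I'll only use numbers.

```bash
python3 - <<'E'
from h import *
im=get_image("wrist");p,M,a=tool()
def T(l,z): 
    Q=np.array([(M.T@(ray(im,(150+x/2.4,40+y/2.4),z)*1000-p))[:2] for x,y in l]);print(np.round(Q,1).tolist(),Q.mean(0).round(1))
T([(163,127),(329,127),(320,445),(168,442)],.08)
T([(170,83),(334,83),(322,457),(178,457)],.044)
E
```

```text
[[72.9, -30.7], [72.9, 24.2], [-39.8, 23.7], [-38.6, -32.4]] [16.8 -3.8]
[[89.2, -31.7], [89.2, 29.0], [-59.7, 27.9], [-59.6, -32.7]] [14.8 -1.9]
```

Emit:
apply_moves(
  deltas=[85, 6, -1, 25, 0, 85, 12, -3, 55, 0, 85, 17, -4, 85, 0, 85, 17, -4, 110, 0, 85, 17, -4, 128, 0, 85, 17, -4, 140, 0, 85, 17, -4, 147, 0, 85, 17, -4, 147, 0, 78, 17, -4, 147, 0, 70, 17, -4, 147, 0, 64, 17, -4, 147, 0, 61, 17, -4, 147, 0],
)

```text
clock: 21.03
position: [0.5575, -0.3655, 0.0746]
ee_rot: [0.001, 0.998, -0.058, 0.001]
contact_force: [-0.7, 0.1, 1.3]
width: 0.0609
gripper_force: 0.0
```

Emit:
apply_moves(
  deltas=[58, 0, 0, 0, 0, 56, 0, 0, 0, 0, 54, 0, 0, 0, 0, 52, 0, 0, 0, 0, 50, 0, 0, 0, 0, 50, 0, 0, 0, 0, 50, 0, 0, 0, 0, 50, 0, 0, 0, 0],
)

```text
clock: 21.7
position: [0.5573, -0.3655, 0.0744]
ee_rot: [0.001, 0.998, -0.058, 0.001]
contact_force: [-0.8, -0.4, 5.6]
width: 0.0551
gripper_force: 44.6
```

Emit:
apply_moves(
  deltas=[50, 0, 0, -3, 0, 50, 0, 0, -7, 0, 50, 0, 0, -13, 0, 50, 0, 0, -22, 0, 50, 0, 0, -34, 0, 50, 0, 0, -48, 0, 50, 0, 0, -64, 0, 50, 0, 0, -80, 0, 50, 0, 0, -96, 0, 50, 0, 0, -108, 0, 50, 0, 0, -115, 0, 50, 0, 0, -115, 0],
)

```text
clock: 22.7
position: [0.5579, -0.3658, 0.1912]
ee_rot: [0.001, 0.998, -0.058, 0.002]
contact_force: [0.3, -0.4, -2.2]
width: 0.0553
gripper_force: 43.8
```

```bash
python3 - <<'E'
from h import *
s=get_state();print(s["contact_force"],s["width"],s["qpos"]);go(461,151.5,187,-22.2)
im=get_image("wrist");print(find_in("drive",im)[:1],find_in("io_module",im)[:1])
E
```

```text
[ 0.28215995 -0.44982202 -2.18186964] 0.05525085118565193 [-6.84495336e-01  4.43925701e-01  1.38719816e+00 -1.05495681e-05
  1.30555517e+00  1.00213953e+00]
at [ 557.9 -365.8  191.2] yaw -6.6 -> delta [-156.1 -502.6    2.2] turn 15.6
[{'point': [259.7, 110.7], 'score': 0.64}] [{'point': [255.7, 225.8], 'score': 0.83}]
```

Emit:
apply_moves(
  deltas=[50, -4, -13, 0, 0, 50, -11, -36, 0, 1, 50, -21, -68, 0, 2, 50, -31, -101, 0, 3, 50, -41, -134, 0, 4, 50, -51, -167, 0, 5, 50, -61, -200, 0, 6, 50, -71, -233, 0, 7, 50, -82, -266, 0, 8, 50, -92, -299, 0, 9, 50, -102, -332, 0, 10, 50, -112, -365, 0, 11],
)

```text
clock: 23.85
position: [0.4859, 0.0128, 0.1876]
ee_rot: [-0.0, 0.988, -0.154, -0.001]
contact_force: [0.4, 0.4, -2.1]
width: 0.0552
gripper_force: 43.7
```

```bash
python3 - <<'E'
from h import *
go(462.5,151,187,-22.2)
E
```

```text
at [485.9  12.8 187.6] yaw -17.7 -> delta [ -64.3 -124.6    0.7] turn 4.5
```

Emit:
apply_moves(
  deltas=[50, -15, -29, 0, 1, 50, -31, -60, 10, 2, 50, -46, -90, 25, 3, 50, -57, -111, 42, 4, 50, -63, -122, 60, 4.5, 50, -64, -125, 75, 4.5, 50, -64, -125, 85, 4.5, 50, -64, -125, 90, 4.5, 50, -64, -125, 90, 4.5, 50, -64, -125, 90, 4.5],
)

```text
clock: 24.68
position: [0.4643, 0.149, 0.0982]
ee_rot: [0.0, 0.981, -0.192, -0.0]
contact_force: [-0.4, -0.1, -1.1]
width: 0.055
gripper_force: 43.7
```

```bash
python3 - <<'E'
from h import *
go(462.5,151,33.5,-22.2)
# far tray edge: sample column profile of saturation/brightness ahead of part
im=get_image("wrist");p,M,a=tool()
for dx in(69,66): 
  for dy in(-41,41):
    t=np.radians(-22.2);P=np.array([461+dx*np.cos(t)-dy*np.sin(t),151.5+dx*np.sin(t)+dy*np.cos(t),10])/1000;print(np.round(proj(im,P)))
h=cv2.cvtColor(im["frame"],cv2.COLOR_RGB2HSV)
print(h[95:165:2,256].tolist())
E
```

```text
at [464.3 149.   98.2] yaw -22.1 -> delta [-2.4 -1.2 64.7] turn 0.1
[319. 104.]
[191. 104.]
[319. 109.]
[192. 109.]
[[14, 105, 163], [14, 104, 165], [14, 104, 165], [15, 107, 164], [14, 98, 159], [10, 7, 117], [18, 11, 117], [15, 12, 86], [174, 12, 110], [0, 9, 112], [12, 11, 111], [10, 14, 111], [10, 14, 108], [0, 12, 110], [8, 18, 111], [4, 16, 115], [12, 16, 80], [17, 28, 82], [15, 24, 85], [12, 28, 90], [19, 24, 84], [18, 25, 124], [16, 24, 159], [30, 13, 163], [30, 11, 165], [34, 12, 166], [34, 12, 167], [30, 11, 168], [30, 11, 169], [30, 11, 170], [34, 11, 170], [34, 12, 173], [30, 13, 173], [37, 13, 173], [33, 13, 171]]
```

```bash
python3 - <<'E'
from h import *
im=get_image("wrist");p,M,a=tool();h=cv2.cvtColor(im["frame"],cv2.COLOR_RGB2HSV)
print(M.T@(ray(im,(256,138.5),.1037)*1000-p),M.T@(ray(im,(256,127),.0677)*1000-p))
m=h[106,:,1]<60;print(np.flatnonzero(np.diff(m.astype(int))))
print(np.flatnonzero(np.abs(np.diff(h[160,180:335,2].astype(int)))>12)+180)
E
```

```text
[53.46715898 -0.54485187 -4.70831599] [54.75842334 -0.52856511 31.2931891 ]
[192 320]
[183 184 185 195 196 221 222 227 228 253 254 259 260 285 286 291 292 317
 318]
```

Emit:
apply_moves(
  deltas=[50, -1, -1, 12, 0, 50, -2, -1, 27, 0, 50, -2, -1, 40, 0, 50, -2, -1, 50, 0, 50, -2, -1, 56, 0, 50, -2, -1, 59, 0, 50, -2, -1, 61, 0, 50, -2, -1, 62, 0, 50, -2, -1, 63, 0, 50, -2, -1, 64, 0, 50, -2, -1, 64, 0],
)

```text
clock: 25.7
position: [0.4635, 0.1506, 0.0345]
ee_rot: [-0.0, 0.981, -0.192, 0.0]
contact_force: [0.4, -0.9, -2.5]
width: 0.0553
gripper_force: 43.8
```

Emit:
apply_moves(
  deltas=[50, 0, 0, 0.5, 0, 50, 0, 0, 0.5, 0],
)

```text
clock: 25.87
position: [0.4634, 0.1507, 0.0339]
ee_rot: [-0.0, 0.981, -0.192, 0.0]
contact_force: [0.7, -0.1, -2.2]
width: 0.0547
gripper_force: 43.8
```

Emit:
apply_moves(
  deltas=[50, 0, 0, 0.5, 0, 50, 0, 0, 1, 0, 50, 0, 0, 1.5, 0, 50, 0, 0, 1.5, 0],
)

```text
clock: 26.2
position: [0.4635, 0.1507, 0.0333]
ee_rot: [-0.0, 0.981, -0.192, 0.0]
contact_force: [-1.6, 1.0, 6.6]
width: 0.0549
gripper_force: 44.9
```

Emit:
apply_moves(
  deltas=[57, 0, 0, 0, 0, 59, 0, 0, 0, 0, 62, 0, 0, 0, 0, 66, 0, 0, 0, 0, 70, 0, 0, 0, 0, 72, 0, 0, 0, 0, 72, 0, 0, -8, 0, 74, 0, 0, -25, 0, 76, 0, 0, -50, 0, 78, 0, 0, -80, 0, 80, 0, 0, -115, 0, 80, 0, 0, -150, 0],
)

```text
clock: 27.2
position: [0.4627, 0.1505, 0.184]
ee_rot: [0.0, 0.981, -0.192, -0.0]
contact_force: [1.9, -0.3, -0.5]
width: 0.0802
gripper_force: 0.0
```

```bash
python3 - <<'E'
from h import *
im=get_image("wrist");p,M,a=tool();h=cv2.cvtColor(im["frame"],cv2.COLOR_RGB2HSV)
rect(im,(.461,.1515));print(place_of("io_module",im)[:1],proj(im,[.461,.1515,.003]))
# white top face
w=((h[:,:,2]>140)&(h[:,:,1]<40)).astype(np.uint8);c=max(cv2.findContours(w,0,2)[0],key=cv2.contourArea)
P=np.array([ray(im,q[0],.039)[:2]*1000 for q in c],np.float32);print(cv2.minAreaRect(P))
go(535,-367,180,-7)
E
```

```text
[256 175] 1 centre 460.5 151.5 size 139 83 deg -22.3
[{'point': [254.7, 172.3], 'score': 0.63}] [256.26689175 173.76470582]
((461.8955993652344, 152.14749145507812), (55.023193359375, 111.8067626953125), 67.00285339355469)
at [467.2 151.4 188.5] yaw -22.1 -> delta [258.  454.7   8.3] turn -15.1
```

The I/O module is centred to within 1 mm at -23°. Back to the drive.

Emit:
apply_moves(
  deltas=[85, 8, 14, 0, 0, 85, 21, 37, 0, -1, 85, 38, 67, 0, -2, 85, 55, 97, 0, -3, 85, 72, 127, 0, -4, 85, 89, 157, 0, -5, 85, 106, 187, 0, -6, 85, 123, 217, 0, -7, 85, 140, 247, 0, -8, 85, 157, 277, 0, -9, 85, 174, 307, 0, -10, 85, 191, 337, 0, -11],
)

```text
clock: 28.3
position: [0.5127, -0.235, 0.1819]
ee_rot: [-0.0, 0.995, -0.097, -0.0]
contact_force: [1.2, -0.1, 0.2]
width: 0.0852
gripper_force: 0.0
```

Emit:
apply_moves(
  deltas=[85, 5, 35, 0, -1, 85, 15, 68, 0, -2, 85, 26, 98, 0, -3, 85, 36, 122, 0, -4, 85, 40, 130, 0, -4, 85, 40, 130, 0, -4, 85, 40, 130, 0, -4],
)

```text
clock: 28.88
position: [0.5268, -0.3679, 0.1815]
ee_rot: [-0.001, 0.998, -0.063, -0.001]
contact_force: [-0.1, 0.9, -0.2]
width: 0.085
gripper_force: 0.0
```

```bash
python3 - <<'E'
from h import *
im=get_image("wrist");go(552,-367,30,-7);p,M,a=tool()
h=cv2.cvtColor(im["frame"],cv2.COLOR_RGB2HSV)
print(place_of("drive",im)[:1],find_in("drive",im)[:1],proj(im,[.552,-.367,.044]))
for th in(60,75):
  m=((h[:,:,2]<th)|(h[:,:,1]<50)).astype(np.uint8)
  m[260:]=0
  k,l,st,ce=cv2.connectedComponentsWithStats(m,connectivity=4);g=proj(im,[.552,-.367,.044]).astype(int);i=l[g[1],g[0]];print(st[i])
  c=max(cv2.findContours((l==i).astype(np.uint8),0,2)[0],key=cv2.contourArea)
  P=np.array([(M.T@(ray(im,q[0],.044)*1000-p))[:2] for q in c],np.float32);print(cv2.minAreaRect(P))
E
```

```text
at [ 526.8 -367.1  181.8] yaw -7.1 -> delta [ 25.2  -3.  151.7] turn -0.1
[{'point': [252.9, 141.1], 'score': 0.62}] [{'point': [249.5, 136.9], 'score': 0.87}] [252.0805094  153.71667732]
[  211    54    80   181 12999]
((27.61309051513672, -4.21306037902832), (147.38076782226562, 60.745052337646484), 0.2223295271396637)
[  211    54    80   181 13487]
((27.612445831298828, -4.305521011352539), (147.38612365722656, 61.33844757080078), 0.2228797972202301)
```

Emit:
apply_moves(
  deltas=[85, 8, -1, 20, 0, 85, 18, -3, 45, 0, 85, 27, -4, 70, 0, 85, 27, -4, 95, 0, 85, 27, -4, 115, 0, 85, 27, -4, 132, 0, 85, 27, -4, 144, 0, 85, 27, -4, 151, 0, 85, 27, -4, 151, 0, 78, 27, -4, 151, 0, 72, 27, -4, 151, 0, 68, 27, -4, 151, 0],
  squeeze=60,
)

```text
clock: 30.03
position: [0.5554, -0.3687, 0.0328]
ee_rot: [0.001, 0.998, -0.062, 0.001]
contact_force: [-0.5, -0.4, 0.5]
width: 0.0682
gripper_force: 0.0
```

Emit:
apply_moves(
  deltas=[65, 0, 0, 0, 0, 63, 0, 0, 0, 0, 61, 0, 0, 0, 0, 59, 0, 0, 0, 0, 56, 0, 0, 0, 0, 56, 0, 0, 0, 0, 56, 0, 0, 0, 0, 56, 0, 0, 0, 0],
)

```text
clock: 30.7
position: [0.5551, -0.3677, 0.0326]
ee_rot: [-0.0, 0.998, -0.062, 0.001]
contact_force: [-0.0, 2.6, 6.6]
width: 0.0607
gripper_force: 67.3
```

Emit:
apply_moves(
  deltas=[56, 0, 0, -3, 0, 56, 0, 0, -7, 0, 56, 0, 0, -13, 0, 56, 0, 0, -22, 0, 56, 0, 0, -34, 0, 56, 0, 0, -48, 0, 56, 0, 0, -64, 0, 56, 0, 0, -80, 0, 56, 0, 0, -96, 0, 56, 0, 0, -110, 0, 56, 0, 0, -120, 0, 56, 0, 0, -120, 0],
)

```text
clock: 31.7
position: [0.5559, -0.3693, 0.1549]
ee_rot: [0.002, 0.998, -0.062, 0.002]
contact_force: [0.3, -1.2, -6.7]
width: 0.0607
gripper_force: 66.8
```

```bash
python3 - <<'E'
from h import *
s=get_state();print(s["contact_force"],s["moment"],s["width"],s["qpos"]);go(552,368.5,150,13)
E
```

```text
[ 0.28366027 -1.21658227 -6.70795075] [-0.0096656  -0.00791216  0.00591577] 0.06067947819526935 [-6.90427227e-01  4.68346022e-01  1.43963242e+00 -1.85279154e-04
  1.22740237e+00  1.00507089e+00]
at [ 555.9 -369.3  154.9] yaw -7.1 -> delta [ -95.7 -731.6    1.9] turn -20.1
```

Emit:
apply_moves(
  deltas=[56, -2, -12, 0, 0, 56, -5, -34, 0, -1, 56, -8, -64, 0, -2, 56, -12, -96, 0, -3, 56, -17, -128, 0, -4, 56, -21, -160, 0, -5, 56, -25, -192, 0, -6, 56, -29, -224, 0, -7, 56, -33, -256, 0, -8, 56, -38, -288, 0, -9, 56, -42, -320, 0, -10, 56, -46, -352, 0, -11],
)

```text
clock: 32.7
position: [0.5511, -0.0109, 0.1503]
ee_rot: [-0.0, 0.999, 0.034, -0.001]
contact_force: [1.6, -0.1, -7.0]
width: 0.0609
gripper_force: 67.0
```

```bash
python3 - <<'E'
from h import *
go(552,368.5,150,13)
E
```

```text
at [551.1 -10.9 150.3] yaw 3.9 -> delta [  26.8 -378.4    0.6] turn -9.1
```

Emit:
apply_moves(
  deltas=[56, 2, -34, 0, -1, 56, 5, -68, 0, -2, 56, 7, -102, 0, -3, 56, 9, -136, 0, -4, 56, 12, -170, 0, -5, 56, 14, -204, 0, -6, 56, 17, -238, 0, -7, 56, 19, -272, 0, -8, 56, 21, -306, 0, -9, 56, 24, -338, 0, -9, 56, 26, -362, 0, -9, 56, 27, -376, 0, -9],
)

```text
clock: 33.7
position: [0.5527, 0.3672, 0.1498]
ee_rot: [-0.001, 0.994, 0.113, -0.001]
contact_force: [0.5, -0.5, -7.6]
width: 0.0615
gripper_force: 67.2
```

Emit:
apply_moves(
  deltas=[56, 0, -2, 10, 0, 56, 0, -2, 25, 0, 56, 0, -2, 38, 0, 56, 0, -2, 45, 0, 56, 0, -2, 45, 0, 56, 0, -2, 45, 0],
)

```text
clock: 34.2
position: [0.5535, 0.3645, 0.1055]
ee_rot: [0.001, 0.994, 0.112, -0.001]
contact_force: [0.1, 0.4, -6.6]
width: 0.0606
gripper_force: 67.0
```

```bash
python3 - <<'E'
from h import *
go(552.4,368.6,35.6,13)
im=get_image("wrist");h=cv2.cvtColor(im["frame"],cv2.COLOR_RGB2HSV)
for dx in(88,): 
  for dy in(-44,44):
    t=np.radians(13);P=np.array([552+dx*np.cos(t)-dy*np.sin(t),368.5+dx*np.sin(t)+dy*np.cos(t),10])/1000;print(np.round(proj(im,P)))
m=h[:,:,1]<60
print(np.flatnonzero(np.diff(m[40:130,270].astype(int)))+40,h[70:120:2,256,2].tolist())
for r in(85,90,95): print(np.flatnonzero(np.diff(m[r].astype(int))))
E
```

```text
at [553.5 364.5 105.5] yaw 12.8 -> delta [-0.1 -4.3 69.9] turn -0.2
[318.  68.]
[181.  69.]
[68] [198, 191, 129, 105, 109, 108, 92, 33, 47, 53, 57, 55, 56, 54, 53, 53, 54, 50, 75, 178, 173, 172, 173, 173, 173]
[167 343]
[166 344]
[167 344 425 441 446 447]
```

Emit:
apply_moves(
  deltas=[56, 0, -2, 10, 0, 56, 0, -4, 24, 0, 56, 0, -4, 38, 0, 56, 0, -4, 50, 0, 56, 0, -4, 58, 0, 56, 0, -4, 63, 0, 56, 0, -4, 66, 0, 56, 0, -4, 67, 0, 56, 0, -4, 68, 0, 56, 0, -4, 69, 0, 56, 0, -4, 69, 0],
)

```text
clock: 35.17
position: [0.5534, 0.3698, 0.0377]
ee_rot: [-0.0, 0.994, 0.112, 0.0]
contact_force: [0.4, -0.7, -6.5]
width: 0.0612
gripper_force: 67.2
```

Emit:
apply_moves(
  deltas=[56, 0, 0, 0.5, 0, 56, 0, 0, 1, 0, 56, 0, 0, 1, 0],
)

```text
clock: 35.42
position: [0.5531, 0.3696, 0.0364]
ee_rot: [-0.0, 0.994, 0.112, 0.0]
contact_force: [0.1, -0.4, -6.7]
width: 0.0609
gripper_force: 67.2
```

Emit:
apply_moves(
  deltas=[56, 0, 0, 0.5, 0, 56, 0, 0, 1, 0, 56, 0, 0, 1.5, 0, 56, 0, 0, 1.5, 0],
)

```text
clock: 35.75
position: [0.5532, 0.3697, 0.0356]
ee_rot: [-0.0, 0.994, 0.112, 0.0]
contact_force: [-1.7, -1.8, 0.1]
width: 0.061
gripper_force: 67.9
```

Emit:
apply_moves(
  deltas=[58, 0, 0, 0.5, 0, 63, 0, 0, 0.5, 0, 65, 0, 0, 0.5, 0, 68, 0, 0, 0.5, 0, 72, 0, 0, 0.5, 0, 76, 0, 0, 0, 0, 78, 0, 0, -8, 0, 80, 0, 0, -25, 0, 82, 0, 0, -50, 0, 85, 0, 0, -80, 0, 85, 0, 0, -115, 0, 85, 0, 0, -150, 0],
)

```text
clock: 36.75
position: [0.5527, 0.3695, 0.1864]
ee_rot: [0.0, 0.994, 0.112, -0.0]
contact_force: [0.9, 0.7, -0.9]
width: 0.0851
gripper_force: 0.0
```

Emit:
apply_moves(
  deltas=[85, 0, 0, -60, 0, 85, 0, 0, -60, 0, 85, 0, 0, -60, 0, 85, 0, 0, -60, 0],
)

```text
clock: 37.08
position: [0.5535, 0.3699, 0.2469]
ee_rot: [-0.001, 0.994, 0.112, 0.002]
contact_force: [0.0, 0.1, -1.1]
width: 0.0848
gripper_force: 0.0
```

```bash
python3 - <<'E'
from h import *
im=get_image("wrist");h=cv2.cvtColor(im["frame"],cv2.COLOR_RGB2HSV)
rect(im,(.552,.3685))
w=(h[:,:,2]<75).astype(np.uint8);w[int(proj(im,[.552-.09,.3685,.01])[1])+5:]=0
g=proj(im,[.553,.369,.047]);print("drive",place_of("drive",im)[:1],proj(im,[.552,.3685,.003]))
k,l=cv2.connectedComponents(w);i=l[int(g[1]),int(g[0])]
if i:
  c=max(cv2.findContours((l==i).astype(np.uint8),0,2)[0],key=cv2.contourArea)
  print(cv2.minAreaRect(np.array([ray(im,q[0],.047)[:2]*1000 for q in c],np.float32)))
im=get_image("top")
for q in("motor","supply","io_module","drive","coupling"):
  print(q,[(np.round(r["point"]),round(r["score"],2),np.round(ray(im,r["point"],.003)[:2],3)) for r in place_of(q,im)[:3]])
print(get_state()["gripper_force"],get_state()["contact_force"],get_state()["position"])
E
```

```text
[257 164] 1 centre 551.0 369.3 size 176 88 deg 13.1
drive [{'point': [255.5, 162.0], 'score': 0.92}] [257.32652551 162.93403239]
((554.1212158203125, 370.9597473144531), (151.151611328125, 72.09410858154297), 13.88860034942627)
motor [(array([253., 166.]), 0.61, array([ 0.681, -0.007])), (array([332., 176.]), 0.49, array([ 0.651, -0.269]))]
supply [(array([295., 230.]), 0.59, array([ 0.471, -0.146]))]
io_module [(array([206., 233.]), 0.73, array([0.456, 0.144])), (array([139., 204.]), 0.66, array([0.545, 0.366]))]
drive [(array([138., 204.]), 0.92, array([0.547, 0.369])), (array([295., 228.]), 0.64, array([ 0.476, -0.147]))]
coupling [(array([252., 209.]), 0.53, array([ 0.536, -0.007]))]
0.0 [-0.18543478  0.85362489 -0.42728112] [0.55274943 0.36946063 0.24351538]
```

All four parts check out in their trays and the coupling is unmoved, so I'm handing in.

```bash
python3 -c "from rig import *; print(sign_off())"
```

```text
the job is handed in; nothing more can be done
None
```

The job is handed in at about 37 s of robot time: motor, power supply, I/O module and servo drive each lie released in their own trays and the coupling has not moved, by my camera checks; sign-off returned no verdict.

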